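# Sweep the loose bottle caps into the collecting tray

### The job

Clear the lab bench: with the fingers, gently sweep the three orange screw caps along the bench into the white three-sided tray, so that each lies flat and wholly inside it, past the blue tape across its open side. Only push the caps, do not squeeze or pick them up, and leave the wash bottle, the flask, the blue rack and the red bulb where they stand.

Things in the scene. Friction and masses are not known exactly. Their poses are not given: they have to be found in the camera images.
- tray: white three-sided collecting tray fixed to the bench: walls 30 mm high and 8 mm thick, no floor (the bench itself is its floor), inside 220 mm wide (its x) and 130 mm deep (its y). Origin: centre of the inside area, on the bench surface. The open side is its -y side, 65 mm from the origin; the back wall's inner face is at y = +65 mm, the side walls' at x = -110 and +110 mm. A flat blue tape strip 14 mm wide lies along the open side, just outside it
- cap_a: loose orange plastic screw cap, a round disc 40 mm in diameter and 22 mm high, about 18 g, lying flat on the bench; slides when pushed from the side. Origin: centre of its underside, z axis up
- cap_b: loose orange plastic screw cap, a round disc 40 mm in diameter and 22 mm high, about 18 g, lying flat on the bench; slides when pushed from the side. Origin: centre of its underside, z axis up
- cap_c: loose orange plastic screw cap, a round disc 40 mm in diameter and 22 mm high, about 18 g, lying flat on the bench; slides when pushed from the side. Origin: centre of its underside, z axis up
- wash_bottle: standing white wash bottle, 66 mm in diameter, 152 mm high to the top of its cap, with a thin bent spout up to 208 mm high that reaches 50 mm to the side; leave alone. Origin: centre of its underside
- flask: standing clear glass volumetric flask with an amber stopper, 68 mm in diameter at the belly, 153 mm high; leave alone. Origin: centre of its underside
- tube_rack: blue block rack for small tubes, 120 x 85 x 40 mm high (its x, y, z); leave alone. Origin: centre of its underside
- bulb: red pipette bulb standing with its tip up, 50 mm in diameter, 85 mm high; leave alone. Origin: centre of its underside

How it is judged:
By the outcome, as a careful person would: the job done as asked, in the order asked, and still so for the second after the job is handed in, with the robot touching nothing.
It also fails if it takes over 67 s, if anything falls off the work surface, if the arm or the gripper's body presses on something with over 40 N, if the wrist force passes 120 N, or if a joint passes its speed limit or range.

### The arm

A 6-joint arm with a two-finger parallel gripper is mounted at the origin on the work surface. World frame = base frame: x ahead of the robot, y to its left, z up, the work surface at z = 0. Lengths are in m, angles in rad, forces in N, time in s.
With the tool pointing down it reaches from about 0.275 to 0.85 m from the base axis. Payload 5.2 kg.
Tool frame: the origin (TCP) lies on the centre line of the jaws, within the pads' length; the fingertips stand 25 mm ahead of it and the grasp point (between the pads) lies 6 mm ahead of it; z points along the fingers, y is the direction in which the jaws open and shut (so a half turn about z gives the same grasp; the last joint's range is limited). The gripper opens to 85 mm and grips with 20 to 120 N. Pads are 22 mm wide; open, the fingers measure 114 mm over their backs; the gripper's body (76 mm by 85 mm) begins 54 mm behind the grasp point. The pads swing forward as they close: fully open they stand 13 mm farther back than shut.
Start: joints at [-1.414, 0.259, 1.535, -0, 1.348, -0.203], TCP at [0.194, -0.515, 0.256] pointing down, gripper open.
Joint ranges: [-3.14, 3.14], [-0.91, 2.08], [0.19, 2.58], [-1.22, 4.36], [0.22, 2.71], [-3.12, 3.12]. Speed limits (rad/s): [2.57, 2.57, 3.14, 3.14, 3.14, 3.14].

### API

Orientations are given as a rotation vector (axis times angle).
In Python, from workcell import robot gives the robot as it stands.
- The arm moves only by the tool send_rows, never from a script. Its argument "commands" is a list that holds one entry, the list of rows, each a list of 5 numbers: the shift along the tool's x, y, z in m, then the turn about the tool's z in degrees, then the opening, from 0 (shut) to 1 (fully open). In form: [[[x, y, z, spin, jaw], ...]]. A call has 1 to 10 rows; each row shifts and turns the commanded pose from where the row before left it, along the tool's axes as they then stand; what a row does not reach is not made up. A row lasts 1/8 s, in which the tool goes at most 62.5 mm and 10.7 degrees, less where a joint would pass 70% of its speed; a pose out of reach is approached as far as the arm can. A call with a gripper value outside its range is refused whole. The fingers move at their own pace and stop on an object; "force" is the grip in N (left out, the last holds). Time passes only in rows, so rows that do not move let the fingers close. It gives the time, the measured TCP pose, the force and the opening at its end, in the units of the state.
- robot.observe(): the state, without advancing time (a new reading comes with each control period).
- robot.get_image(name): name is "side" or "top" or "wrist"; returns a dict with "pixels" (480x640x3 uint8, red, green, blue), "depth" (480x640 float32, m along the optical axis (not along the pixel's ray), 0 where there is no reading), "camera_matrix" (3x3 intrinsics, pixels), "R" (3x3) and "t" (3): a world point X has camera coordinates R X + t. Camera axes: x right, y down, z forward; pixel columns grow to the right and rows downward; lengths in m; the calibration is good to about 2 mm. A picture is of the moment at which its call begins.
- robot.hand_in(): hands the job in, once; it reports no verdict.
The state is a dict: "time": time; "joint_positions": joint angles; "joint_vel": joint speeds; "effort": joint torques, N m; "tcp_pos": TCP position; "ee_rot": TCP orientation; "wrist_force": force on the tool from outside, world axes, zero at the start; "moment": the same for the moment, N m; "gripper_width": opening from 0.0 (shut) to 1.0 (fully open).
Only numpy, scipy, OpenCV 4.12 (cv2) and the standard library are available. Lean on these libraries where they do the work, as an engineer would, in place of code of your own. Each camera call takes 0.05 s, during which the arm holds its last target.

## Working session

There is one attempt and no reset: what is moved stays moved. The work goes in short steps, Python scripts to look and compute and a tool call to move; the robot and the scene stay as the last step left them, time stands still between calls to the robot, and variables do not carry over. Pictures are saved under pics/ and viewed, and the job is handed in when it is done.

Besides the shell and the picture viewer there is one more tool, called in YAML: its name, and indented under it one key for each argument. send_rows: Moves the arm, as the interface text tells. Its arguments: {"type":"object","properties":{"commands":{"type":"array"},"force":{"type":"number"}},"required":["commands"]}

```bash
mkdir -p pics; python3 - <<'E'
from workcell import robot
import cv2,numpy as np
s=robot.observe();print(s)
for n in("top","side"):
    im=robot.get_image(n);cv2.imwrite(f"pics/{n}0.png",im["pixels"][:,:,::-1]);np.savez(f"{n}0.npz",**im)
    print(n,im["camera_matrix"],im["R"],im["t"])
E
```

```text
{'time': 0.0, 'joint_positions': array([-1.41381390e+00,  2.59337692e-01,  1.53612159e+00, -9.29525460e-06,
        1.34801291e+00, -2.02816599e-01]), 'joint_vel': array([ 0.00136592,  0.00044397,  0.00021369,  0.000469  , -0.00102588,
        0.0011269 ]), 'effort': array([-3.12684388e-04, -4.46027112e+01, -2.90570676e+01, -1.69907125e-04,
        1.17857460e-02, -2.14274797e-05]), 'tcp_pos': array([ 0.19357731, -0.51426873,  0.25546207]), 'ee_rot': array([-3.08904311e+00, -5.61794322e-01, -5.33886596e-05]), 'wrist_force': array([0.08792021, 0.02504695, 0.62876135]), 'moment': array([-0.02336704,  0.04472418, -0.00130641]), 'gripper_width': 0.9979939591212805}
top [[592.59804008   0.         324.9840602 ]
 [  0.         592.59804008 239.99828893]
 [  0.           0.           1.        ]] [[ 0.01614889 -0.99980279  0.01155855]
 [-0.98672384 -0.01780388 -0.16142828]
 [ 0.16160223 -0.00879821 -0.98681676]] [-0.06726666  0.57842131  1.45160802]
side [[590.56555423   0.         312.45761329]
 [  0.         590.56555423 241.20576903]
 [  0.           0.           1.        ]] [[-0.93641134 -0.35057936 -0.01509671]
 [-0.2054546   0.58263859 -0.78633369]
 [ 0.28446829 -0.7332301  -0.61761753]] [0.51664129 0.18143153 1.06452877]
```

View pics/top0.png

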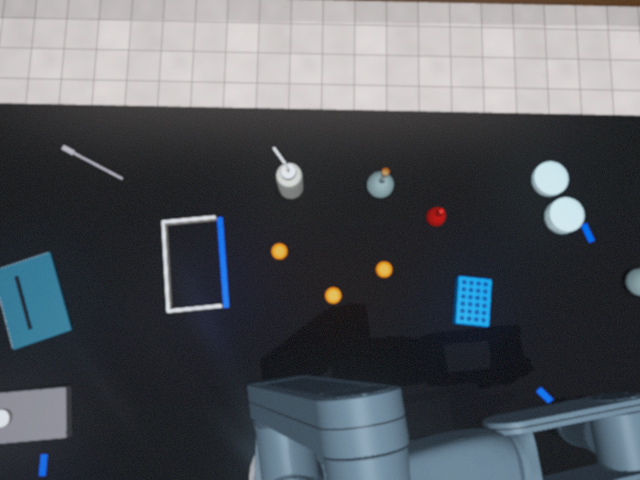

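View pics/side0.png

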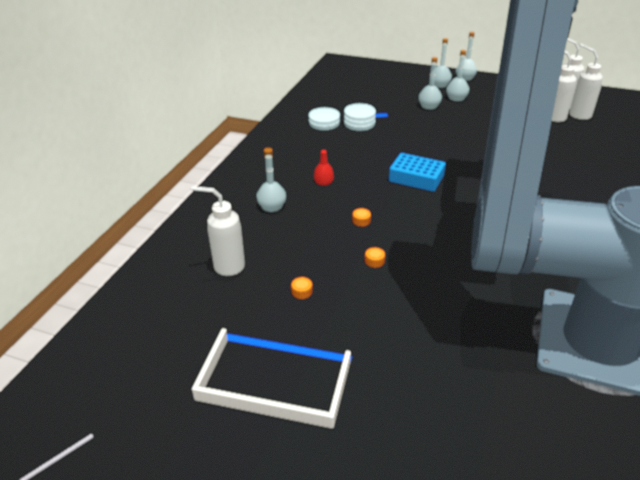

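```bash
cat > h.py <<'E'
import cv2,numpy as np
def ray(im,u,v,z):
    K,R,t=im["camera_matrix"],im["R"],im["t"]
    d=R.T@np.linalg.inv(K)@np.array([u,v,1.]);o=-R.T@t
    return (o+d*(z-o[2])/d[2])
def blobs(im,kind,amin=40):
    h=cv2.cvtColor(im["pixels"],cv2.COLOR_RGB2HSV);H,S,V=[h[...,i].astype(int) for i in range(3)]
    m={"orange":(H>8)&(H<25)&(S>150)&(V>130),"tape":(H>105)&(H<120)&(S>170)&(V>90),"rack":(H>95)&(H<108)&(S>150)&(V>120),
       "white":(S<40)&(V>150),"red":((H<6)|(H>174))&(S>150)&(V>80)}[kind].astype(np.uint8)
    c,_=cv2.findContours(m,cv2.RETR_EXTERNAL,cv2.CHAIN_APPROX_NONE)
    return [x for x in c if cv2.contourArea(x)>amin]
def cen(c):
    M=cv2.moments(c);return M["m10"]/M["m00"],M["m01"]/M["m00"]
E
python3 - <<'E'
from h import *
for n in("top","side"):
    im=dict(np.load(n+"0.npz"))
    for k,z in(("orange",.013),("tape",0),("rack",.04),("red",.03)):
        for c in blobs(im,k):
            u,v=cen(c);print(n,k,np.round([u,v,cv2.contourArea(c)],1),ray(im,u,v,z).round(4), [ray(im,*p,z)[:2].round(3).tolist() for p in cv2.boxPoints(cv2.minAreaRect(c))])
im=dict(np.load("top0.npz"))
for c in blobs(im,"white"):
    u,v=cen(c)
    if 150<u<310 and 140<v<330: print("white",u,v,cv2.boundingRect(c),[ray(im,*p,.03)[:2].round(3).tolist() for p in cv2.approxPolyDP(c,4,True)[:,0]])
for nm,u,v,z in(("bottle base",291,185,.1),("flask",380,185,.035)):print(nm,ray(im,u,v,z))
E
```

```text
top orange [332.8 294.9 209.5] [ 0.4436 -0.0799  0.013 ] [[0.463, -0.06], [0.464, -0.101], [0.423, -0.101], [0.423, -0.06]]
top orange [383.6 269.  206. ] [ 0.5123 -0.2097  0.013 ] [[0.512, -0.18], [0.542, -0.209], [0.513, -0.239], [0.483, -0.209]]
top orange [278.9 250.8 204. ] [0.5547 0.0607 0.013 ] [[0.575, 0.082], [0.575, 0.04], [0.534, 0.039], [0.533, 0.08]]
top tape [ 42.7 464.7 183.5] [0.0181 0.6234 0.    ] [[-0.008, 0.634], [0.047, 0.635], [0.045, 0.613], [-0.009, 0.612]]
top tape [544.2 395.  152.5] [ 0.2025 -0.6151  0.    ] [[0.212, -0.59], [0.227, -0.606], [0.193, -0.639], [0.178, -0.624]]
top tape [587.7 232.9 153. ] [ 0.6188 -0.7482  0.    ] [[0.639, -0.726], [0.65, -0.747], [0.599, -0.77], [0.589, -0.749]]
top tape [222.7 262.  649. ] [0.5249 0.2062 0.    ] [[0.645, 0.231], [0.647, 0.209], [0.407, 0.182], [0.405, 0.203]]
top rack [543.9 394.6  57.5] [ 0.2068 -0.5996  0.04  ] [[0.215, -0.583], [0.224, -0.592], [0.198, -0.618], [0.189, -0.609]]
top rack [ 473.  301. 1689.] [ 0.4324 -0.4311  0.04  ] [[0.372, -0.381], [0.498, -0.392], [0.493, -0.483], [0.368, -0.47]]
top ra
[... 1143 characters left out ...]
[0.615, 0.253], [0.619, 0.241], [0.416, 0.219], [0.413, 0.23]]
side rack [ 416.7  170.9 1506.5] [ 0.4276 -0.4044  0.04  ] [[0.487, -0.338], [0.509, -0.489], [0.368, -0.474], [0.357, -0.329]]
side red [323.4 170.6 444.5] [ 0.6514 -0.3458  0.03  ] [[0.712, -0.441], [0.664, -0.458], [0.607, -0.291], [0.65, -0.276]]
white 179.81148176881302 263.55960693043704 (161, 215, 61, 98) [[0.642, 0.229], [0.624, 0.364], [0.393, 0.335], [0.407, 0.2], [0.405, 0.33], [0.616, 0.353]]
white 287.58463541666663 172.9521484375 (273, 147, 29, 41) [[0.827, 0.083], [0.784, 0.055], [0.738, 0.07], [0.723, 0.025], [0.766, 0.011]]
bottle base [0.7072918  0.02944399 0.1       ]
flask [ 0.72857044 -0.19778641  0.035     ]
```

send_rows:
  commands:
    - [[0,0,0.014,-9,0.33],[0,0,0.014,-9,0.33],[0,0,0.014,-9,0.33],[0,0,0.014,-9,0.33],[0,0,0.014,-9,0.33],[0,0,0.014,-9,0.33],[0,0,0.014,-9,0.33]]
  force: 20

```text
time: 0.98
tcp_pos: [0.1936, -0.5144, 0.1574]
ee_rot: [-2.336, -2.1, -0.001]
wrist_force: [-0.1, -0.4, -0.6]
gripper_width: 0.335
```

```bash
cat > go.py <<'E'
import sys
from workcell import robot
import numpy as np
from scipy.spatial.transform import Rotation as Ro
def tool(x,y,z=None):
    s=robot.observe();R=Ro.from_rotvec(s["ee_rot"]).as_matrix();p=s["tcp_pos"]
    d=R.T@(np.array([x,y,p[2] if z is None else z])-p)
    print("t",round(s["time"],2),"tcp",p.round(4),"psi",round(np.degrees(np.arctan2(R[1,0],R[0,0])),2),"grip",round(s["gripper_width"],3),"shift",d.round(4),"F",s["wrist_force"].round(1))
if __name__=="__main__": tool(*map(float,sys.argv[1:]))
E
python3 go.py 0.548 -0.001
```

```text
t 0.97 tcp [ 0.1936 -0.5144  0.1574] psi 83.91 grip 0.335 shift [5.481e-01 2.979e-01 5.000e-04] F [-0.1 -0.4 -0.6]
```

send_rows:
  commands:
    - [[0.039,0.0213,0,0,0.33],[0.039,0.0213,0,0,0.33],[0.039,0.0213,0,0,0.33],[0.039,0.0213,0,0,0.33],[0.039,0.0213,0,0,0.33],[0.039,0.0213,0,0,0.33],[0.039,0.0213,0,0,0.33],[0.039,0.0213,0,0,0.33],[0.039,0.0213,0,0,0.33],[0.039,0.0213,0,0,0.33]]

```text
time: 2.22
tcp_pos: [0.4493, -0.1495, 0.1581]
ee_rot: [-2.341, -2.094, 0.0]
wrist_force: [0.5, -0.4, 0.8]
gripper_width: 0.33
```

send_rows:
  commands:
    - [[0.039,0.0213,0,0,0.33],[0.039,0.0213,0,0,0.33],[0.039,0.0213,0.02,0,0.33],[0.039,0.0213,0.02,0,0.33],[0,0,0.03,0,0.33],[0,0,0.02,0,0.33],[0,0,0.015,0,0.33],[0,0,0.005,0,0.33],[0,0,0,0,0.33]]

```text
time: 3.35
tcp_pos: [0.5508, -0.0056, 0.0484]
ee_rot: [-2.342, -2.094, 0.0]
wrist_force: [-0.2, 0.3, -0.5]
gripper_width: 0.329
```

```bash
python3 go.py 0.548 -0.001; python3 - <<'E'
from workcell import robot
import cv2
for n in("wrist","side"):
    im=robot.get_image(n);cv2.imwrite(f"pics/{n}1.png",im["pixels"][:,:,::-1])
E
```

```text
t 3.35 tcp [ 0.5508 -0.0056  0.0484] psi 83.59 grip 0.329 shift [ 0.0042 -0.0033  0.    ] F [-0.2  0.3 -0.5]
```

View pics/wrist1.png

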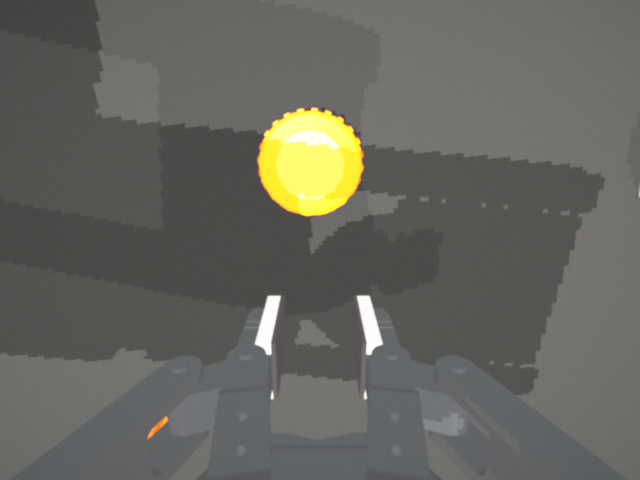

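View pics/side1.png

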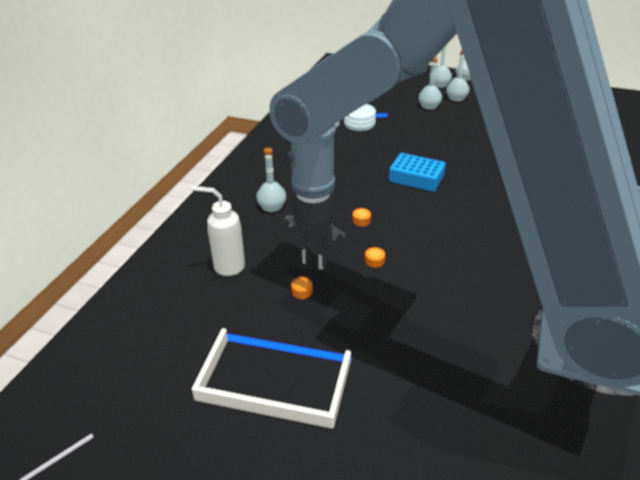

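```bash
python3 - <<'E'
from workcell import robot
import numpy as np
im=robot.get_image("wrist");K,R,t=im["camera_matrix"],im["R"],im["t"]
for u,v in((274,299),(362,299),(270,310),(366,310),(320,320),(311,160),(311,100),(255,315),(275,390)):
    d=im["depth"][v,u];print(u,v,d,(R.T@(d*np.linalg.inv(K)@[u,v,1]-t)).round(4))
E
```

```text
274 299 0.15199073 [0.5343 0.0077 0.0308]
362 299 0.1523089 [0.5697 0.0035 0.0306]
270 310 0.14267725 [0.5339 0.0081 0.0405]
366 310 0.14334942 [0.5702 0.0037 0.04  ]
320 320 0.18971084 [ 5.499e-01 -2.210e-02  4.000e-04]
311 160 0.14261827 [0.5555 0.06   0.0224]
311 100 0.15668598 [5.577e-01 8.190e-02 1.000e-04]
255 315 0.14736111 [0.527  0.0047 0.0369]
275 390 0.1282598 [ 0.5353 -0.0108  0.062 ]
```

send_rows:
  commands:
    - [[0,-0.0025,0.012,0,0.33],[0,0,0.01,0,0.33],[0.01,0,0,0,0.33],[0.01,0,0,0,0.33],[0.007,0,0,0,0.33],[0.007,0,0,0,0.33],[0.007,0,0,0,0.33],[0.01,0,0,0,0.33],[0.01,0,0,0,0.33],[0.01,0,0,0,0.33]]

```text
time: 4.75
tcp_pos: [0.5562, 0.0662, 0.0263]
ee_rot: [-2.342, -2.094, -0.0]
wrist_force: [-0.1, 0.2, -0.4]
gripper_width: 0.331
```

```bash
cat > look.py <<'E'
import sys
from workcell import robot
from h import *
from go import tool
O=np.array([.517,.277]);a=np.radians(6.5);U=np.array([np.cos(a),np.sin(a)]);N=np.array([-U[1],U[0]])
s=robot.observe();p=s["tcp_pos"];print("tcp",p.round(4))
tool(p[0],p[1])
for n in sys.argv[2:]:
    im=robot.get_image(n);cv2.imwrite(f"pics/{n}{sys.argv[1]}.png",im["pixels"][:,:,::-1])
    for c in blobs(im,"orange"):
        u,v=cen(c);x=ray(im,u,v,.022 if n=="wrist" else .013)[:2];d=x-O
        print(n,np.round([u,v,cv2.contourArea(c)],0),x.round(4),"tray",np.round([d@U,d@N],4))
E
python3 look.py 2 wrist top
```

```text
tcp [0.5562 0.0662 0.0263]
t 4.75 tcp [0.5562 0.0662 0.0263] psi 83.61 grip 0.331 shift [0. 0. 0.] F [-0.1  0.2 -0.4]
wrist [319. 322.  61.] [0.5568 0.0754] tray [ 0.0168 -0.2049]
wrist [ 318.  232. 1550.] [0.5607 0.1103] tray [ 0.0245 -0.1706]
top [333. 295. 210.] [ 0.4434 -0.0799] tray [-0.1135 -0.3463]
top [384. 269. 207.] [ 0.5123 -0.2096] tray [-0.0597 -0.4829]
```

View pics/wrist2.png

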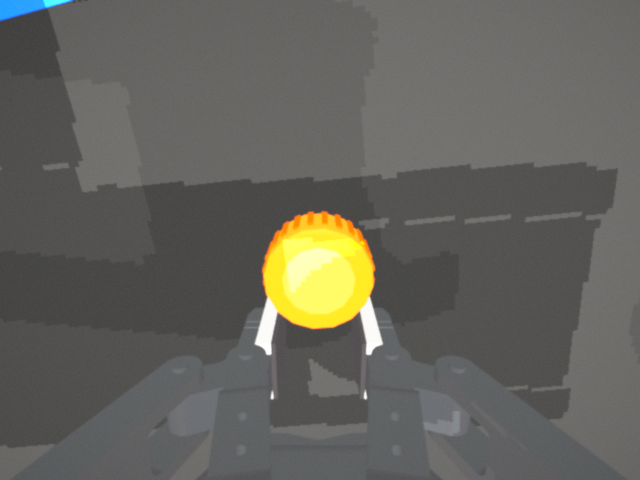

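send_rows:
  commands:
    - [[-0.01,0,0,0,0.33],[-0.01,0,0,0,0.22],[0,0,0,0,0.22],[0.005,0,0,0,0.22],[0.005,0,0,0,0.22],[0.008,0,0,0,0.22],[0.01,0,0,0,0.22],[0.012,0,0,0,0.22],[0.012,0,0,0,0.22],[0.012,0,0,0,0.22]]

```text
time: 6.1
tcp_pos: [0.5611, 0.1102, 0.0263]
ee_rot: [2.341, 2.095, 0.0]
wrist_force: [-0.2, -0.4, -0.1]
gripper_width: 0.219
```

```bash
python3 look.py 3 wrist
```

```text
tcp [0.5611 0.1102 0.0263]
t 6.1 tcp [0.5611 0.1102 0.0263] psi 83.63 grip 0.219 shift [0. 0. 0.] F [-0.2 -0.4 -0.1]
wrist [ 322.  260. 8938.] [0.5656 0.1438] tray [ 0.0332 -0.1379]
```

View pics/wrist3.png

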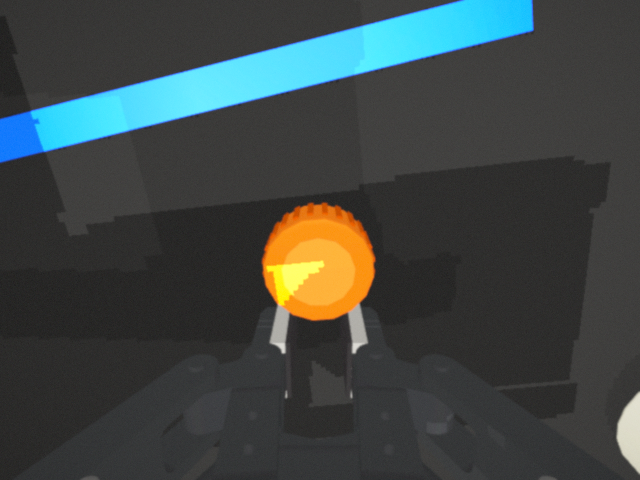

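send_rows:
  commands:
    - [[0.008,0,0,0,0.22],[0.012,0,0,0,0.22],[0.012,0,0,0,0.22],[0.012,0,0,0,0.22],[0.012,0,0,0,0.22],[0.012,0,0,0,0.22],[0.012,0,0,0,0.22],[0.012,0,0,0,0.22],[0.012,0,0,0,0.22],[0.012,0,0,0,0.22]]

```text
time: 7.4
tcp_pos: [0.5741, 0.2253, 0.0263]
ee_rot: [2.342, 2.094, 0.0]
wrist_force: [-0.2, 0.1, 0.6]
gripper_width: 0.218
```

send_rows:
  commands:
    - [[0.012,0,0,0,0.22],[0.01,0,0,0,0.22],[0.007,0,0,0,0.22],[0.004,0,0,0,0.22],[0,0,0,0,0.22],[-0.01,0,0,0,0.22],[-0.02,0,0,0,0.22]]

```text
time: 8.28
tcp_pos: [0.5741, 0.2266, 0.0263]
ee_rot: [2.341, 2.095, 0.0]
wrist_force: [-0.7, 0.9, 0.3]
gripper_width: 0.222
```

```bash
python3 look.py 4 wrist
```

```text
tcp [0.5741 0.2266 0.0263]
t 8.28 tcp [0.5741 0.2266 0.0263] psi 83.66 grip 0.222 shift [0. 0. 0.] F [-0.7  0.9  0.3]
wrist [  318.   178. 11439.] [0.5805 0.2889] tray [0.0645 0.0046]
```

View pics/wrist4.png

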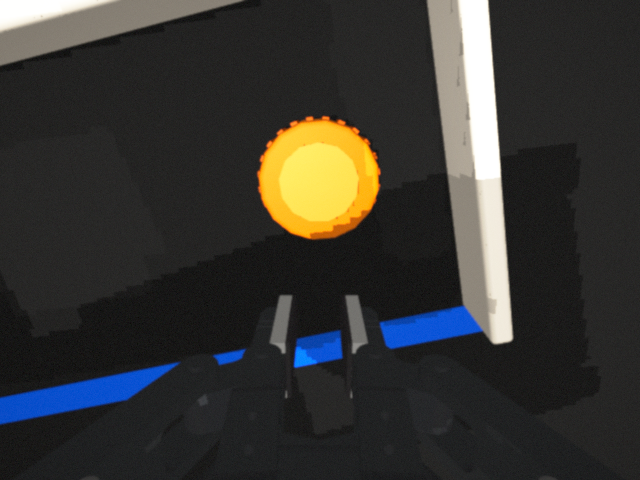

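send_rows:
  commands:
    - [[-0.01,0,-0.03,0,0.22],[-0.01,0,-0.04,0,0.22],[-0.044,-0.0116,0,0,0.22],[-0.044,-0.0116,0,0,0.22],[-0.044,-0.0116,0,0,0.22],[-0.044,-0.0116,0,0,0.22],[-0.044,-0.0116,0,0,0.22],[-0.044,-0.0116,0,0,0.22],[-0.044,-0.0116,0,0,0.22],[-0.044,-0.0116,0,0,0.22]]

```text
time: 9.57
tcp_pos: [0.4394, -0.1338, 0.0966]
ee_rot: [2.343, 2.092, 0.0]
wrist_force: [0.1, -0.7, -0.4]
gripper_width: 0.223
```

send_rows:
  commands:
    - [[0,0,0.02,-4.3,0.22],[0,0,0.01,0,0.22],[0,0,0,0,0.22]]

```text
time: 9.95
tcp_pos: [0.4398, -0.1315, 0.0657]
ee_rot: [-2.262, -2.177, 0.001]
wrist_force: [0.5, 0.2, -0.4]
gripper_width: 0.218
```

```bash
python3 look.py 5 wrist side; python3 go.py .443 -.081 .026
```

```text
tcp [ 0.4398 -0.1315  0.0657]
t 9.95 tcp [ 0.4398 -0.1315  0.0657] psi 87.82 grip 0.218 shift [0. 0. 0.] F [ 0.5  0.2 -0.4]
wrist [318. 164. 394.] [ 0.4418 -0.0695] tray [-0.1139 -0.3357]
side [238. 369. 514.] [0.5799 0.2862] tray [0.0635 0.002 ]
side [374. 257. 280.] [ 0.4427 -0.081 ] tray [-0.1144 -0.3473]
side [361. 217. 222.] [ 0.5116 -0.2086] tray [-0.0603 -0.4818]
t 10.05 tcp [ 0.4408 -0.1316  0.0665] psi 87.91 grip 0.219 shift [0.0506 0.0003 0.0405] F [ 0.   0.  -0.4]
```

View pics/wrist5.png

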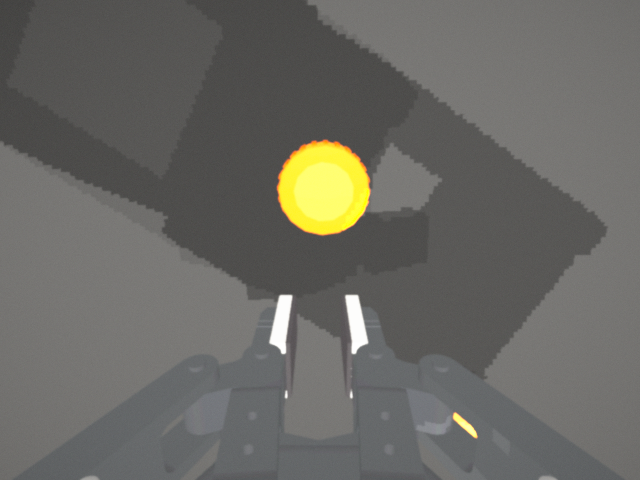

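send_rows:
  commands:
    - [[0,0.001,0.02,0,0.22],[0,0,0.012,0,0.22],[0,0,0.008,0,0.22],[0.008,0,0,0,0.22],[0.006,0,0,0,0.22],[0.006,0,0,0,0.22],[0.008,0,0,0,0.22],[0.01,0,0,0,0.22],[0.012,0,0,0,0.22],[0.012,0,0,0,0.22]]

```text
time: 11.3
tcp_pos: [0.4439, -0.069, 0.0263]
ee_rot: [-2.261, -2.181, -0.0]
wrist_force: [0.0, 0.5, 0.3]
gripper_width: 0.221
```

send_rows:
  commands:
    - [[0.012,0,0,0,0.22],[0.012,0,0,0,0.22],[0.012,0,0,0,0.22],[0.012,0,0,0,0.22],[0.012,0,0,0,0.22],[0.012,0,0,0,0.22],[0.012,0,0,0,0.22],[0.012,0,0,0,0.22],[0.012,0,0,0,0.22],[0.012,0,0,0,0.22]]

```text
time: 12.55
tcp_pos: [0.4483, 0.0508, 0.0263]
ee_rot: [-2.261, -2.181, 0.0]
wrist_force: [-0.3, -0.7, 0.0]
gripper_width: 0.218
```

```bash
python3 look.py 6 wrist
```

```text
tcp [0.4483 0.0508 0.0263]
t 12.55 tcp [0.4483 0.0508 0.0263] psi 87.92 grip 0.218 shift [0. 0. 0.] F [-0.3 -0.7  0. ]
wrist [ 317.  223. 1352.] [0.4494 0.0981] tray [-0.0875 -0.1701]
```

View pics/wrist6.png

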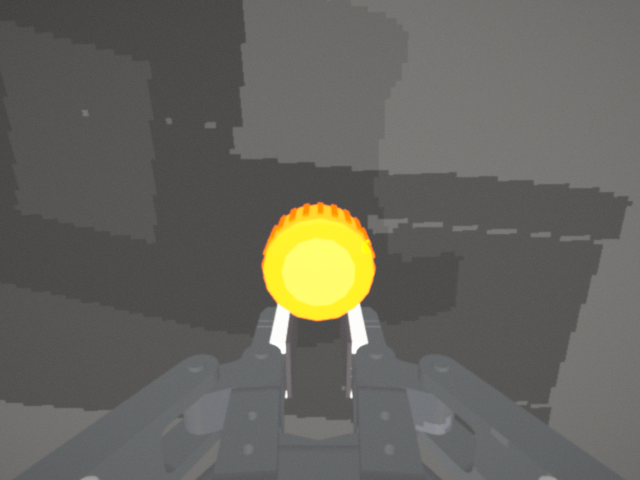

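send_rows:
  commands:
    - [[0.008,0,0,0,0.22],[0.012,0,0,0,0.22],[0.012,0,0,0,0.22],[0.012,0,0,0,0.22],[0.012,0,0,0,0.22],[0.012,0,0,0,0.22],[0.012,0,0,0,0.22],[0.012,0,0,0,0.22],[0.012,0,0,0,0.22],[0.012,0,0,0,0.22]]

```text
time: 13.85
tcp_pos: [0.4525, 0.1667, 0.0263]
ee_rot: [-2.262, -2.181, -0.0]
wrist_force: [0.4, 0.2, 0.5]
gripper_width: 0.221
```

send_rows:
  commands:
    - [[0.012,0,0,0,0.22],[0.012,0,0,0,0.22],[0.012,0,0,0,0.22],[0.012,0,0,0,0.22],[0.012,0,0,0,0.22],[0.01,0,0,0,0.22],[0.007,0,0,0,0.22],[0.004,0,0,0,0.22],[-0.01,0,0,0,0.22],[-0.02,0,0,0,0.22]]

```text
time: 15.1
tcp_pos: [0.4543, 0.2163, 0.0263]
ee_rot: [2.26, 2.182, -0.0]
wrist_force: [-0.3, 0.7, -0.2]
gripper_width: 0.22
```

```bash
python3 look.py 7 wrist; python3 go.py .512 -.262
```

```text
tcp [0.4543 0.2163 0.0263]
t 15.1 tcp [0.4543 0.2163 0.0263] psi 87.98 grip 0.22 shift [0. 0. 0.] F [-0.3  0.7 -0.2]
wrist [630. 184.  48.] [0.558  0.2732] tray [ 0.0403 -0.0084]
wrist [  318.   179. 11421.] [0.4561 0.2785] tray [-0.0603  0.0084]
wrist [ 624.  139. 2516.] [0.5527 0.2877] tray [0.0367 0.0066]
t 15.15 tcp [0.4538 0.2141 0.0261] psi 87.92 grip 0.22 shift [-0.4737  0.0754  0.0006] F [-0.3 -1.8 -0.8]
```

View pics/wrist7.png

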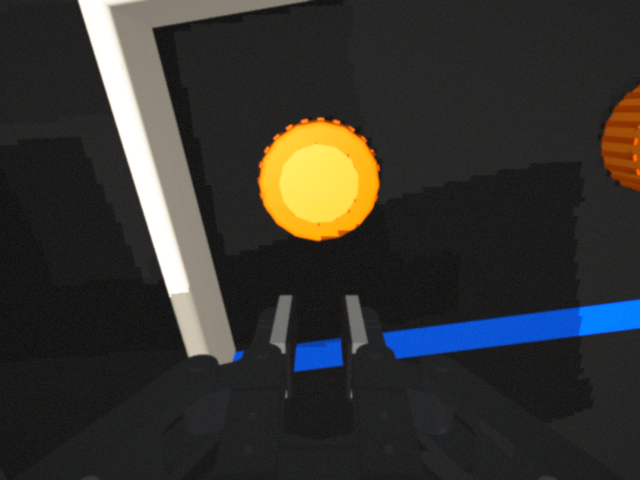

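send_rows:
  commands:
    - [[-0.01,0,-0.03,0,0.22],[-0.01,0,-0.04,0,0.22],[-0.045,0.0075,0,0,0.22],[-0.045,0.0075,0,0,0.22],[-0.045,0.0075,0,0,0.22],[-0.045,0.0075,0,0,0.22],[-0.045,0.0075,0,0,0.22],[-0.045,0.0075,0,0,0.22],[-0.045,0.0075,0,0,0.22],[-0.045,0.0075,0,0,0.22]]

```text
time: 16.4
tcp_pos: [0.4999, -0.1671, 0.0963]
ee_rot: [-2.263, -2.179, 0.0]
wrist_force: [0.1, -0.3, 0.0]
gripper_width: 0.219
```

send_rows:
  commands:
    - [[-0.045,0.0075,0,0,0.22],[-0.045,0.0075,0,0,0.22],[0,0,0.02,-2,0.22],[0,0,0.01,0,0.22],[0,0,0,0,0.22]]

```text
time: 17.02
tcp_pos: [0.5111, -0.2548, 0.0654]
ee_rot: [-2.222, -2.217, 0.001]
wrist_force: [0.4, 0.3, 0.6]
gripper_width: 0.219
```

```bash
python3 look.py 8 wrist top; python3 go.py .512 -.210 .026
```

```text
tcp [ 0.5111 -0.2548  0.0654]
t 17.02 tcp [ 0.5111 -0.2548  0.0654] psi 89.88 grip 0.219 shift [0. 0. 0.] F [0.4 0.3 0.6]
wrist [313. 171. 449.] [ 0.5083 -0.1955] tray [-0.0621 -0.4685]
top [192. 288. 212.] [0.4555 0.2801] tray [-0.0608  0.0101]
top [388. 271.  58.] [ 0.5082 -0.2204] tray [-0.065  -0.4932]
top [190. 239. 204.] [0.5808 0.2909] tray [0.0649 0.0066]
t 17.12 tcp [ 0.5122 -0.2551  0.0666] psi 89.93 grip 0.221 shift [ 0.0451 -0.0003  0.0406] F [-0.1  0.4 -0.5]
```

View pics/wrist8.png

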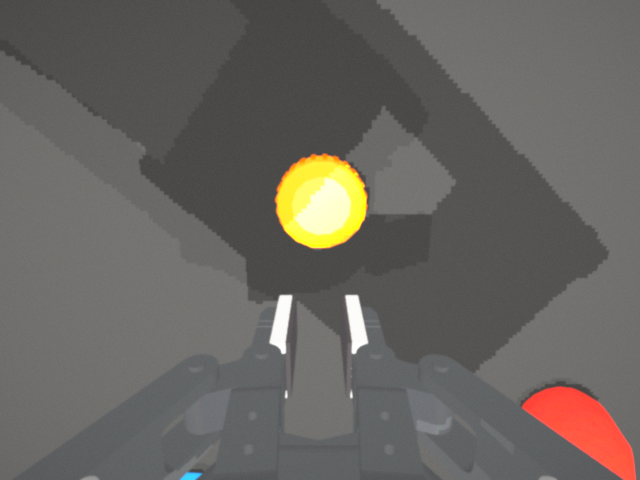

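send_rows:
  commands:
    - [[0,0,0.02,0,0.22],[0,0,0.012,0,0.22],[0,0,0.008,0,0.22],[0.006,0,0,0,0.22],[0.006,0,0,0,0.22],[0.006,0,0,0,0.22],[0.008,0,0,0,0.22],[0.01,0,0,0,0.22],[0.012,0,0,0,0.22],[0.012,0,0,0,0.22]]

```text
time: 18.38
tcp_pos: [0.5122, -0.1946, 0.0263]
ee_rot: [-2.223, -2.22, -0.0]
wrist_force: [-0.1, 0.4, -0.2]
gripper_width: 0.22
```

send_rows:
  commands:
    - [[0.012,0,0,0,0.22],[0.012,0,0,0,0.22],[0.012,0,0,0,0.22],[0.012,0,0,0,0.22],[0.012,0,0,0,0.22],[0.012,0,0,0,0.22],[0.012,0,0,0,0.22],[0.012,0,0,0,0.22],[0.012,0,0,0,0.22],[0.012,0,0,0,0.22]]

```text
time: 19.62
tcp_pos: [0.5125, -0.0748, 0.0263]
ee_rot: [2.223, 2.22, 0.0]
wrist_force: [0.2, -0.4, -0.1]
gripper_width: 0.217
```

send_rows:
  commands:
    - [[0.012,0,0,0,0.22],[0.012,0,0,0,0.22],[0.012,0,0,0,0.22],[0.012,0,0,0,0.22],[0.012,0,0,0,0.22],[0.012,0,0,0,0.22],[0.012,0,0,0,0.22],[0.012,0,0,0,0.22],[0.012,0,0,0,0.22],[0.012,0,0,0,0.22]]

```text
time: 20.88
tcp_pos: [0.5127, 0.0452, 0.0263]
ee_rot: [-2.223, -2.22, 0.0]
wrist_force: [0.3, -0.6, 0.7]
gripper_width: 0.216
```

```bash
python3 look.py 9 wrist
```

```text
tcp [0.5127 0.0452 0.0263]
t 20.88 tcp [0.5127 0.0452 0.0263] psi 89.92 grip 0.216 shift [0. 0. 0.] F [ 0.3 -0.6  0.7]
wrist [ 317.  223. 1382.] [0.5118 0.0926] tray [-0.0261 -0.1826]
```

View pics/wrist9.png

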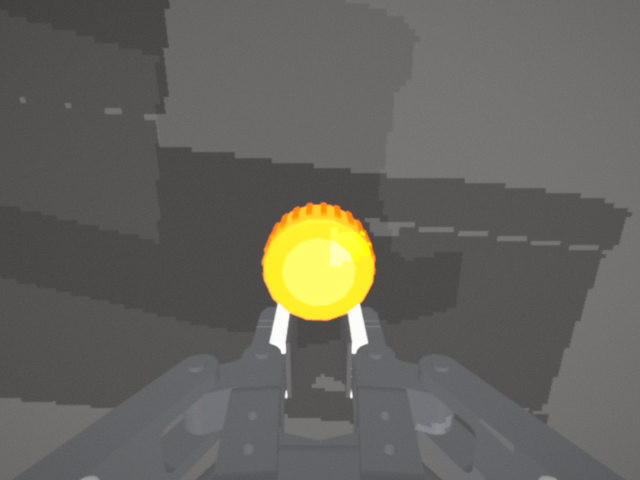

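send_rows:
  commands:
    - [[0.008,0,0,0,0.22],[0.012,0,0,0,0.22],[0.012,0,0,0,0.22],[0.012,0,0,0,0.22],[0.012,0,0,0,0.22],[0.012,0,0,0,0.22],[0.012,0,0,0,0.22],[0.012,0,0,0,0.22],[0.012,0,0,0,0.22],[0.012,0,0,0,0.22]]

```text
time: 22.18
tcp_pos: [0.5129, 0.1612, 0.0263]
ee_rot: [2.223, 2.22, 0.0]
wrist_force: [0.5, -0.1, 0.3]
gripper_width: 0.224
```

send_rows:
  commands:
    - [[0.012,0,0,0,0.22],[0.012,0,0,0,0.22],[0.012,0,0,0,0.22],[0.012,0,0,0,0.22],[0.012,0,0,0,0.22],[0.01,0,0,0,0.22],[0.006,0,0,0,0.22],[0.003,0,0,0,0.22],[-0.01,0,0,0,0.22],[-0.02,0,0,0,0.22]]

```text
time: 23.42
tcp_pos: [0.5128, 0.2085, 0.0263]
ee_rot: [2.222, 2.221, -0.0]
wrist_force: [-0.2, -0.4, 0.2]
gripper_width: 0.22
```

send_rows:
  commands:
    - [[-0.02,0,-0.02,0,0.22],[-0.03,0,-0.04,0,0.22],[-0.04,0,-0.04,0,0.22],[-0.04,0,-0.04,0,0.22],[-0.04,0,-0.03,0,0.22],[-0.04,0,0,0,0.22],[-0.02,0,0,0,0.22],[0,0,0,0,0.22],[0,0,0,0,0.22]]

```text
time: 24.55
tcp_pos: [0.512, -0.0209, 0.1961]
ee_rot: [-2.224, -2.218, 0.0]
wrist_force: [-0.5, 0.2, -0.2]
gripper_width: 0.221
```

```bash
python3 look.py 10 side top
```

```text
tcp [ 0.512  -0.0209  0.1961]
t 24.55 tcp [ 0.512  -0.0209  0.1961] psi 89.85 grip 0.221 shift [0. 0. 0.] F [-0.5  0.2 -0.2]
side [308. 384. 548.] [0.4555 0.2759] tray [-0.0613  0.0058]
side [279. 372. 520.] [0.5118 0.2683] tray [-0.0062 -0.0081]
side [238. 369. 514.] [0.5799 0.2862] tray [0.0635 0.002 ]
top [192. 288. 210.] [0.4557 0.2801] tray [-0.0606  0.0101]
top [196. 266. 208.] [0.5123 0.2724] tray [-0.0052 -0.004 ]
top [190. 239. 205.] [0.5807 0.2908] tray [0.0649 0.0065]
```

View pics/side10.png

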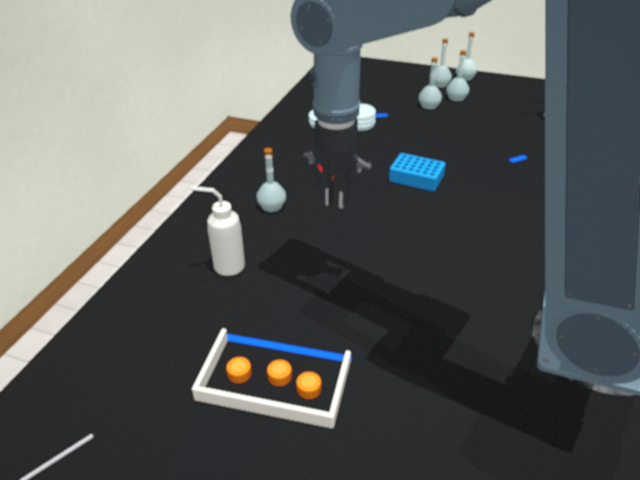

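View pics/top10.png

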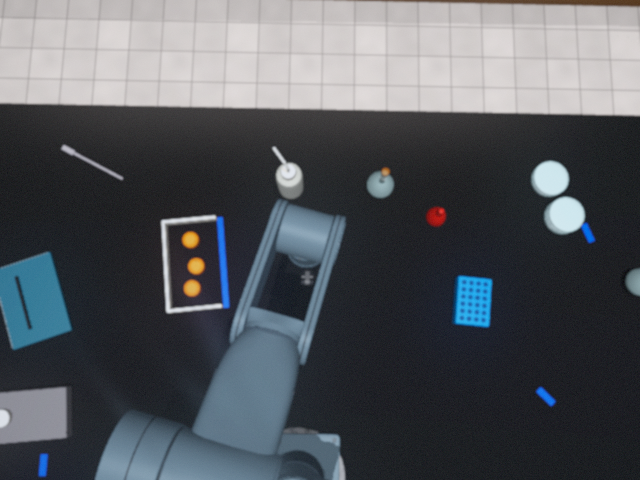

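All three caps lie flat inside the tray: top view (190,239), (196,266), (192,288), side view (238,369), (279,372), (308,384). The bottle, flask, rack and bulb are at the same pixels as at the start, and the gripper is clear.

```bash
python3 -c "
from workcell import robot
print(robot.hand_in())"
```

```text
the job is handed in; nothing more can be done
None
```

I swept the three caps into the tray one at a time, pushing each with the two partly open fingertips, and handed the job in at about 24.7 s. No cap was squeezed or lifted.

- **Caps in the tray:** The last top view puts the cap centres in the tray frame (x, y) at about (65, 6), (-5, -4) and (-61, 10) mm. The side view agrees to within about 5 mm. Each cap lies flat, about 40 mm past the tape line and at least 25 mm clear of the side walls.
- **Other objects:** By eye, the wash bottle, flask, rack and bulb look to be in the same place in both views as before.
- **Forces and gripper:** The wrist force readings I took stayed below about 2 N. The gripper ended up clear of everything.
- **Adjustment on the first cap:** The fingers were slightly too wide and the cap nested deep between them. I backed off, narrowed the gap and pushed on. No check failed.

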